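# Put the stripped wheel drive away in its lidded pot

## Robot

A 6-joint arm with a two-finger parallel gripper is mounted at the origin on the work surface. World frame = base frame: x ahead of the robot, y to its left, z up, the work surface at z = 0. Lengths are in m, angles in rad, forces in N, time in s.
With the tool pointing down it reaches from about 0.25 to 0.8 m from the base axis. Payload 3.9 kg.
Tool frame: the origin (TCP) lies between the finger pads; the fingertips stand 17 mm ahead of it and the grasp point (between the pads) lies 2 mm behind it (r.tcp_to_tips is the z of the fingertips in the tool frame, in m); z points along the fingers, y is the line along which they close (so a half turn about z gives the same grasp; the last joint's range is limited). The gripper opens to 85 mm and grips with 20 to 120 N. Pads are 22 mm wide; open, the fingers measure 114 mm over their backs; the gripper's body (76 mm by 85 mm) begins 54 mm behind the grasp point. The pads swing forward as they close: fully open they stand 13 mm farther back than shut.
Start: joints at [1.19, 0.26, -0.138, 1.173, 0, 1.571], TCP at [0.195, 0.487, 0.221] pointing down, gripper open.
Joint ranges: [-2.78, 2.78], [-0.83, 1.72], [-1.28, 1.37], [-1.9, 2.12], [-1.57, 1.48], [-3.14, 3.14]. Speed limits (rad/s): [2.57, 2.57, 3.14, 3.14, 3.14, 3.14].

## Interface

Orientations are given as a unit quaternion [x, y, z, w].
In Python, from plant import r, viewer gives the robot as it stands. The module is installed in compiled form; this text tells all that it offers.
- The arm moves only by the tool jog_arm, never from a script. Its argument "rows" is a list that holds one entry, the list of rows, each a list of 7 numbers: the shift along the tool's x, y, z in units of 10 cm (1.0 is 10 cm), then the turn, a rotation vector about the tool's x, y, z in units of 60 degrees (1.0 is 60 degrees), then the closure, from -1 (fully open) to 1 (shut). In form: [[[tx, ty, tz, wx, wy, wz, jaw], ...]]. A call has 1 to 10 rows; each row shifts and turns the commanded pose from where the row before left it, along the tool's axes as they then stand; what a row does not reach is not made up. A row lasts 1/8 s, in which the tool goes at most 62.5 mm and 10.7 degrees, less where a joint would pass 70% of its speed; a pose out of reach is approached as far as the arm can. A call with a number of a shift or a turn outside -1 to 1 is refused whole. A call with a gripper value outside its range is refused whole. The fingers move at their own pace and stop on an object; "grip_force" is the grip in N (left out, the last holds). Time passes only in rows, so rows that do not move let the fingers close. It gives the time, the measured TCP pose, the force, the opening and the grip force at its end, in the units of the state.
- r.state(): the state, without advancing time (a new reading comes with each control period).
- viewer.read_camera(name): name is "scene" or "top"; returns a dict with "color" (480x640x3 uint8, blue, green, red), "fx", "fy", "cx", "cy" (pixels), "extrinsics" (4x4, takes a point from camera to world coordinates). Camera axes: x right, y down, z forward; pixel columns grow to the right and rows downward; lengths in m; the calibration is good to about 2 mm. A picture is of the moment at which its call begins. There is no depth.
- r.job_done(): hands the job in; it is judged then, once.
The state is a dict: "time_s": time; "joint_positions": joint angles; "qvel": joint speeds; "effort": joint torques, N m; "ee_pos": TCP position; "tcp_rot": TCP orientation; "wrist_force": force on the tool from outside, world axes, zero at the start; "torque": the same for the moment, N m; "gripper_width": finger opening in m; "grip_force": force on a finger pad.
Only numpy, scipy, OpenCV 4.12 (cv2) and the standard library are available. Lean on these libraries where they do the work, as an engineer would, in place of code of your own. Each camera call takes 0.05 s, during which the arm holds its last target. There are 200 camera calls.

## Task

The wheel drive of a bike taxi has been stripped: take the lid off the enamel pot, put every small drive part that lies on the table (whichever there are of the white idler pulley, the two ball bearings, the bearing cone and the flanged axle nut) into the pot, and put the lid back on so that it sits down level on the rim all round. Lay the threaded axle and the brake caliper, which do not fit the pot, on the black rubber mat, each lying flat and wholly on it, the caliper with its bolt upwards as it lies now. Leave the headlamp shell, the freewheel and the tools where they are.

Things in the scene. Friction and masses are not known exactly. Their poses are not given: they have to be found in the camera images.
- pot: round white enamel pot with a dark blue rim and two small dark blue ears (on its own +x and -x sides, 25 mm out, at 57 mm height), loose, 0.6 kg. Outer diameter 154 mm, inner 143 mm, 80 mm high, floor 5 mm thick. Origin: centre of its underside, z up.
- pot_rim (a point): centre of the pot's mouth, at rim height (80 mm above the pot's underside), z up
- lid: loose white enamel lid, 0.18 kg, on the pot at the start: flange of 166 mm diameter that sits on the rim; under it a chamfered lip, 136 mm diameter, 8 mm deep, that enters the mouth with 3.5 mm play all round; on top a low dome 13 mm high and the knob. Origin: on its axis in the flange's underside (at pot_rim when seated, 8 mm above the table when laid down knob up); z up through the knob.
- lid_knob (a point): point on the axis of the lid's knob, 36 mm above the lid's origin: the knob is a cylinder of 30 mm diameter from 23 to 47 mm above the origin, on a 14 mm neck
- mat: black ribbed rubber mat fixed on the table, 180 mm along its x, 240 mm along its y, 4 mm thick. Origin: centre of its underside, z up. It may lie on either side of the robot, the pot then being on the other.
- pulley: white nylon idler pulley, diameter 44 mm, 14 mm thick, lying flat; may be absent. Origin: centre of its underside, z its axis.
- bearing_1: steel ball bearing, diameter 35 mm, 11 mm thick, lying flat; may be absent. Origin: centre of its underside, z its axis.
- bearing_2: the same as bearing_1, the second of the pair; may be absent
- cone: steel bearing cone standing on its wide end: diameter 26 mm up to 9 mm height, then tapering to 15 mm at the top, 20 mm high; may be absent. Origin: centre of its underside, z its axis.
- axle_nut: flanged hexagon steel nut: flange 29 mm diameter and 3 mm thick below, hexagon 22 mm across flats (25 mm across corners), 17 mm high in all; may be absent. Origin: centre of its underside, z its axis.
- axle: rusty threaded steel axle, 10 mm diameter, 150 mm long along its own x, 0.12 kg, resting on two hexagon lock nuts 19 mm across flats, 10 mm thick, centred at x = 50 and -50 mm. Origin: midway along, 9.5 mm under the rod's axis (on the table at the start). If it rolls over a flat its origin turns with it: the end points give the rod's axis.
- axle_end_1 (a point): middle of the axle's end face at +75 mm along its x, on the rod's axis
- axle_end_2 (a point): middle of the axle's end face at -75 mm along its x, on the rod's axis
- caliper: bronze-finished side-pull brake caliper, 0.18 kg, mostly at the boss, lying flat on its two rubber shoes and pivot boss, about 75 mm along x, 80 mm along y; arms up to 20 mm high, shoes 28 mm. At x = -26 mm a boss of 22 mm diameter, on it the upright steel mounting bolt, 12 mm diameter from 26 to 56 mm height. Origin: centre of its underside, z up.
- caliper_bolt (a point): on the axis of the caliper's upright mounting bolt, 46 mm above the caliper's underside: grip here
- shoe_1 (a point): underside of the caliper's brake shoe at x = 28, y = 33 mm, its outer side
- shoe_2 (a point): underside of the caliper's brake shoe at x = 28, y = -33 mm, its outer side
- headlamp: dented chrome headlamp shell standing on its open face, diameter 64 mm, 66 mm high: leave alone. Origin: centre of its underside.
- freewheel: toothed steel freewheel lying flat, diameter about 82 mm, 24 mm high: leave alone. Origin: centre of its underside.
- wrench: steel wrench, 180 mm long, lying on the table near the robot: leave alone. Origin: midway along, its x runs along it.
- screwdriver: red-handled screwdriver, 200 mm long, lying on the table near the robot: leave alone. Origin: midway along, its x runs along it.
Not all that is in view belongs to the job. Of the things that look like the pulley, the smaller one is meant.

How it is judged:
By the outcome, as a careful person would: the job done as asked, in the order asked, and still so for the second after the job is handed in, with the robot touching nothing.
Of pulley, bearing_1, bearing_2, cone, axle_nut only 2 to 4 are there at a start; the rules pass over those that are not, and their reading is None.
At some moment in a run one of axle, caliper may be knocked a few centimetres aside while the robot is not near it.
Once in a run the grip may slacken for a moment while it holds something.
It also fails if it takes over 210 s, if anything falls off the work surface, if the arm or the gripper's body presses on something with over 40 N, if the wrist force passes 120 N, or if a joint passes its speed limit or range.

## Working session

There is one attempt and no reset: what is moved stays moved. The work goes in short steps, Python scripts to look and compute and a tool call to move; the robot and the scene stay as the last step left them, time stands still between calls to the robot, and variables do not carry over. Pictures are saved under pics/ and viewed, at most 14 in all, crops included, and the job is handed in when it is done.

Besides the shell and the picture viewer there is one more tool, called after ">>>" by a JSON object that holds its "op" and its "data", one argument or row to a line. jog_arm: Moves the arm, as the interface text tells. Shifts and turns lie within -1 to 1; 1 stands for 10 cm of shift or 60 degrees of turn. Its arguments: {"type":"object","properties":{"rows":{"type":"array","items":{"type":"array","items":{"type":"array","items":{"type":"number","minimum":-1,"maximum":1}}}},"grip_force":{"type":"number"}},"required":["rows"]}

```bash
mkdir -p pics; ls; cat > h.py <<'E'
import numpy as np, cv2
from plant import r, viewer
from scipy.spatial.transform import Rotation as R
def cam(n,save=None):
    c=viewer.read_camera(n)
    if save: cv2.imwrite('pics/'+save,c['color'])
    return c
def px2w(c,u,v,z):
    E=np.array(c['extrinsics']); d=E[:3,:3]@[(u-c['cx'])/c['fx'],(v-c['cy'])/c['fy'],1]
    return E[:3,3]+d*(z-E[2,3])/d[2]
def w2px(c,p):
    E=np.array(c['extrinsics']); q=E[:3,:3].T@(np.array(p)-E[:3,3])
    return c['cx']+c['fx']*q[0]/q[2], c['cy']+c['fy']*q[1]/q[2]
def st():
    s=r.state(); print({k:np.round(s[k],3) for k in('time_s','ee_pos','tcp_rot','wrist_force','gripper_width','joint_positions')}); return s
E
python3 - <<'E'
from h import *
s=st()
print(R.from_quat(s['tcp_rot']).as_matrix().round(3), r.tcp_to_tips)
for n in('top','scene'):
    c=cam(n,n+'0.png'); print(n,c['fx'],c['cx'],c['cy'],np.round(c['extrinsics'],3))
E
```

```text
pics
{'time_s': np.float64(0.0), 'ee_pos': array([0.195, 0.487, 0.22 ]), 'tcp_rot': array([ 0.189,  0.982, -0.001, -0.   ]), 'wrist_force': array([ 0.947, -0.132,  0.952]), 'gripper_width': np.float64(0.085), 'joint_positions': array([ 1.19 ,  0.261, -0.139,  1.173,  0.   ,  1.571])}
[[-0.928  0.372 -0.001]
 [ 0.372  0.928 -0.002]
 [ 0.    -0.002 -1.   ]] 0.017
top 559.9373865092618 323.9228274020585 238.2032726314476 [[-0.009 -0.996  0.092  0.395]
 [-1.     0.008 -0.015  0.025]
 [ 0.014 -0.092 -0.996  1.389]
 [ 0.     0.     0.     1.   ]]
scene 451.844037140584 315.2230620947498 234.04884799613774 [[ 0.171  0.529 -0.831  1.305]
 [ 0.985 -0.095  0.142 -0.121]
 [-0.004 -0.843 -0.538  0.62 ]
 [ 0.     0.     0.     1.   ]]
```

View pics/top0.png

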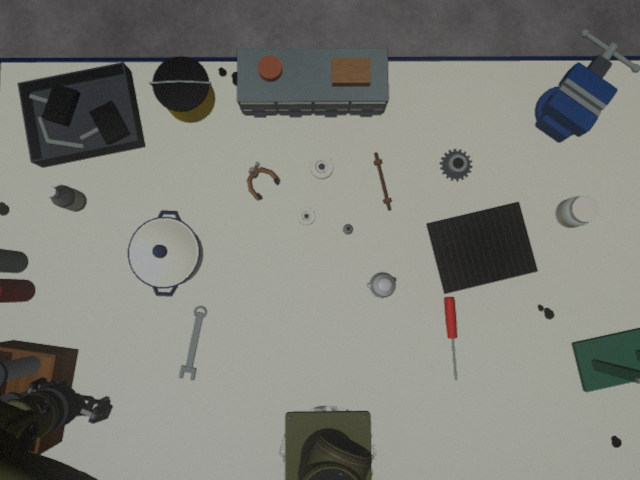

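View pics/scene0.png

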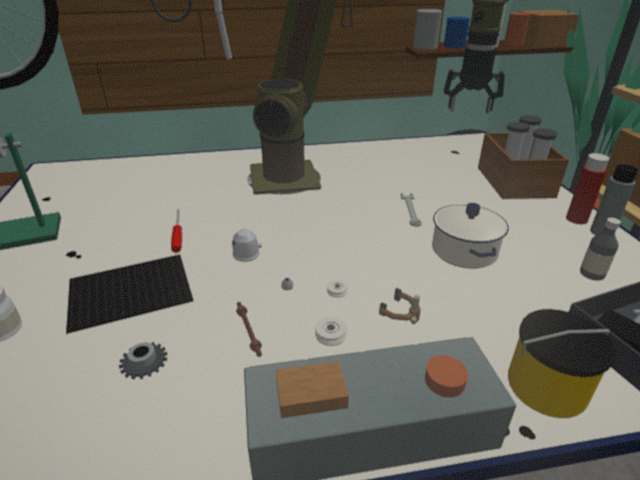

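```bash
python3 - <<'E'
from h import *
t=cv2.imread('pics/top0.png'); s=cv2.imread('pics/scene0.png')
a=cv2.resize(t[140:240,240:400],(800,500),interpolation=cv2.INTER_CUBIC)
cv2.imwrite('pics/z1.png',a)
b=cv2.resize(s[260:360,230:430],(800,400),interpolation=cv2.INTER_CUBIC)
cv2.imwrite('pics/z2.png',b)
c=cam('top')
for n,u,v,z in [('pot_rimz',165,252,.083),('big',322,167,.014),('small',307,216,.014),('nut',348,229,.017),('ax1',376,153,.01),('ax2',390,208,.01),('cal',254,170,.046)]:
    print(n,px2w(c,u,v,z).round(3))
for p in[(428,223),(519,203),(537,270),(444,292)]: print(px2w(c,*p,.004).round(3))
E
```

```text
pot_rimz [0.486 0.376 0.083]
big [0.701 0.008 0.014]
small [0.578 0.046 0.014]
nut [ 0.544 -0.054  0.017]
ax1 [ 0.737 -0.128  0.01 ]
ax2 [ 0.597 -0.16   0.01 ]
cal [0.687 0.174 0.046]
[ 0.559 -0.255  0.004]
[ 0.608 -0.486  0.004]
[ 0.44  -0.524  0.004]
[ 0.388 -0.29   0.004]
```

View pics/z1.png

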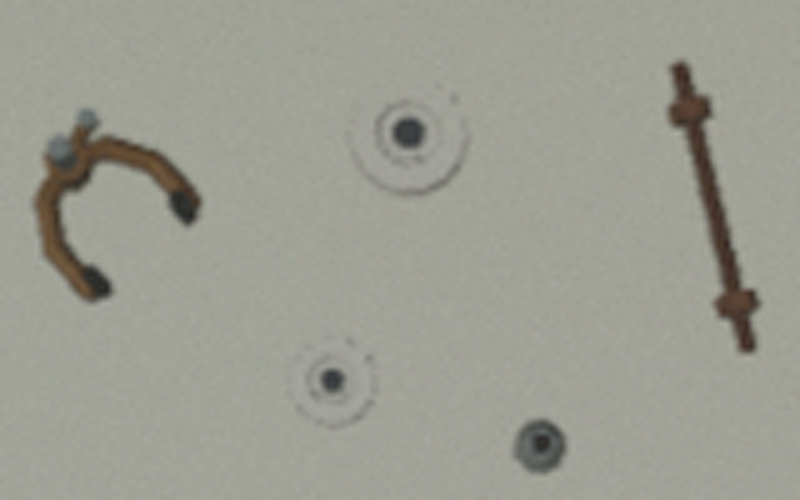

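View pics/z2.png

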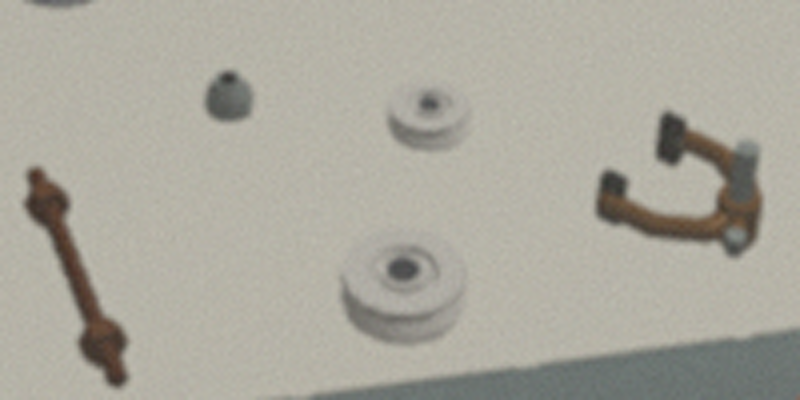

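```bash
cat >> h.py <<'E'
def tri(c1,p1,c2,p2):
    A=[];b=[]
    for c,p in((c1,p1),(c2,p2)):
        E=np.array(c['extrinsics']);d=E[:3,:3]@[(p[0]-c['cx'])/c['fx'],(p[1]-c['cy'])/c['fy'],1];d/=np.linalg.norm(d)
        P=np.eye(3)-np.outer(d,d);A.append(P);b.append(P@E[:3,3])
    return np.linalg.lstsq(np.vstack(A),np.hstack(b),rcond=None)[0]
def blob(img,box,lo,hi):
    u0,v0,u1,v1=box;g=img[v0:v1,u0:u1]
    m=cv2.inRange(g,np.array(lo),np.array(hi));n,l,s,ce=cv2.connectedComponentsWithStats(m)
    k=1+np.argmax(s[1:,4]);return ce[k]+[u0,v0],s[k,4]
E
python3 - <<'E'
from h import *
t=cam('top');s=cam('scene');T=t['color'];S=s['color']
kt,a=blob(T,(148,238,176,265),(0,0,0),(140,100,100));ks,b=blob(S,(462,200,486,218),(0,0,0),(130,100,100))
print(kt,a,ks,b,'knob',tri(t,kt,s,ks).round(4),'top@.127',px2w(t,*kt,.127).round(4))
# lid outline: dark blue ring
m=cv2.inRange(T[195:310,115:215],(0,0,0),(150,120,110));ys,xs=np.nonzero(m);print(len(xs),xs.min()+115,xs.max()+115,ys.min()+195,ys.max()+195)
for n,pt,ps,z in[('pulley',(306.6,216.2),(337,286),.014),('cone top',(348.3,228.6),(287.2,280),.02),('calbolt',(252.4,170),(416,297),.056)]:
    print(n,tri(t,pt,s,ps).round(4),px2w(t,*pt,z).round(4),px2w(s,*ps,z).round(4))
for n,p in[('headlamp',(383,284)),('wr',(200,310)),('fw',(457,164))]:print(n,px2w(t,*p,.02).round(3))
for p in((254,197),(258,199),(278,181)):print('shoe',px2w(t,*p,.02).round(3))
E
```

```text
[159.45033113 250.90066225] 151 [472.26219512 209.69512195] 164 knob [0.4867 0.3801 0.115 ] top@.127 [0.486  0.3769 0.127 ]
808 128 205 210 309
pulley [0.5775 0.0485 0.0138] [0.5773 0.0474 0.014 ] [0.5779 0.0495 0.014 ]
cone top [ 0.5453 -0.0537  0.0191] [ 0.545 -0.055  0.02 ] [ 0.5467 -0.0524  0.02  ]
calbolt [0.6856 0.1781 0.0549] [0.685  0.1769 0.056 ] [0.687  0.1787 0.056 ]
headlamp [ 0.408 -0.138  0.02 ]
wr [0.35  0.306 0.02 ]
fw [ 0.705 -0.328  0.02 ]
shoe [0.625 0.177 0.02 ]
shoe [0.62  0.167 0.02 ]
shoe [0.665 0.118 0.02 ]
```

>>> {"op": "jog_arm", "data": {
  "rows": [
    [[0,0,0,0,0,-0.121,-1],[0,0,0,0,0,-0.121,-1],[0,0,0,0,0,-0.121,-1],[-0.485,-0.18,0,0,0,0,-1],[-0.485,-0.18,0,0,0,0,-1],[-0.485,-0.18,0,0,0,0,-1],[-0.485,-0.18,0,0,0,0,-1],[-0.485,-0.18,0,0,0,0,-1],[-0.485,-0.18,0,0,0,0,-1],[0,0,0,0,0,0,-1]]
  ],
  "grip_force": 40
}}

```text
time_s: 1.5
ee_pos: [0.4892, 0.3776, 0.2202]
tcp_rot: [0.003, 1.0, -0.0, 0.0]
wrist_force: [-0.7, 0.0, -0.4]
gripper_width: 0.0852
grip_force: 0.0
```

>>> {"op": "jog_arm", "data": {
  "rows": [
    [[0.03,0.015,0.4,0,0,0,-1],[0,0,0.3,0,0,0,-1],[0,0,0.2,0,0,0,-1],[0,0,0.14,0,0,0,-1],[0,0,0,0,0,0,-1],[0,0,0,0,0,0,0],[0,0,0,0,0,0,1],[0,0,0,0,0,0,1],[0,0,0,0,0,0,1],[0,0,0,0,0,0,1]]
  ],
  "grip_force": 40
}}

```text
time_s: 2.75
ee_pos: [0.4831, 0.3807, 0.1171]
tcp_rot: [0.0, 1.0, 0.0, 0.0]
wrist_force: [-0.5, 0.0, 0.2]
gripper_width: 0.0001
grip_force: 0.0
```

>>> {"op": "jog_arm", "data": {
  "rows": [
    [[0,0,0,0,0,0,1],[0,0,-0.05,0,0,0,1],[0,0,-0.15,0,0,0,1],[0,0,-0.3,0,0,0,1],[0,0,-0.3,0,0,0,1],[0,0,0,0,0,0,1]]
  ]
}}

```text
time_s: 3.5
ee_pos: [0.4849, 0.3822, 0.201]
tcp_rot: [0.0, 1.0, 0.002, 0.003]
wrist_force: [0.0, 0.0, 1.0]
gripper_width: -0.0001
grip_force: 0.0
```

```bash
python3 - <<'E'
from h import *
st();t=cam('top');s=cam('scene')
a=cv2.resize(t['color'][180:320,90:250],(400,350),interpolation=cv2.INTER_CUBIC);b=cv2.resize(s['color'][130:290,400:560],(400,350),interpolation=cv2.INTER_CUBIC)
cv2.imwrite('pics/a1.png',np.hstack([a,b]))
p=r.state()['ee_pos'];print(w2px(t,p),w2px(s,p))
E
```

```text
{'time_s': np.float64(3.5), 'ee_pos': array([0.485, 0.382, 0.201]), 'tcp_rot': array([0.   , 1.   , 0.002, 0.003]), 'wrist_force': array([0.045, 0.016, 0.988]), 'gripper_width': np.float64(-0.0), 'joint_positions': array([ 0.667,  0.422,  0.052,  1.194, -0.   ,  0.668])}
(np.float64(148.3204644180545), np.float64(249.87233830541757)) (np.float64(478.9208297808074), np.float64(175.72953178077154))
```

View pics/a1.png

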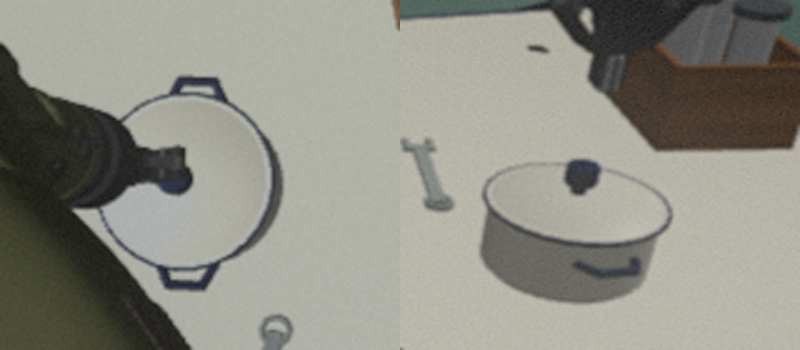

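```bash
python3 - <<'E'
from h import *
t=cam('top');s=cam('scene')
a=cv2.resize(t['color'][220:270,110:180],(560,400),interpolation=cv2.INTER_CUBIC);b=cv2.resize(s['color'][130:190,455:515],(240,240),interpolation=cv2.INTER_CUBIC)
b=cv2.copyMakeBorder(b,0,160,0,0,cv2.BORDER_CONSTANT)
cv2.imwrite('pics/a2.png',np.hstack([a,b]))
for pt in((154,244),(160,246)):print(tri(t,pt,s,(482,171)).round(3))
E
```

```text
[0.497 0.37  0.215]
[0.495 0.364 0.213]
```

View pics/a2.png

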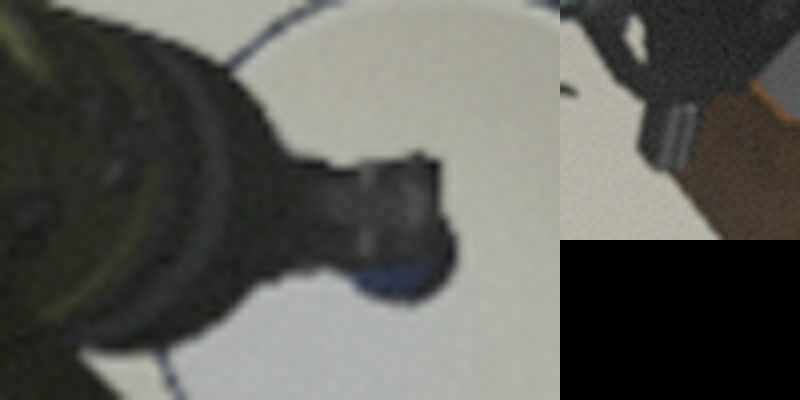

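```bash
python3 - <<'E'
from h import *
t=cam('top');s=cam('scene');st()
p=r.state()['ee_pos']
for dz in(-.017,.0,.013):
  for dx in(-.011,.011):
    for dy in(-.0145,.0145):
      q=p+[dx,dy,dz];print(dz,dx,dy,np.round(w2px(t,q),1),np.round(w2px(s,q),1))
# edges: top fingers right end corners (164.6,240),(164.6,253); scene bottom corners
E
```

```text
{'time_s': np.float64(3.8), 'ee_pos': array([0.482, 0.38 , 0.196]), 'tcp_rot': array([ 0.   ,  1.   , -0.001, -0.001]), 'wrist_force': array([-0.074, -0.634,  0.134]), 'gripper_width': np.float64(0.0), 'joint_positions': array([ 0.667,  0.426,  0.045,  1.192, -0.   ,  0.668])}
-0.017 -0.011 -0.0145 [157.9 255.9] [468.4 181.7]
-0.017 -0.011 0.0145 [144.4 256. ] [480.6 180.7]
-0.017 0.011 -0.0145 [158.1 245.7] [472.9 186.1]
-0.017 0.011 0.0145 [144.6 245.8] [485.4 185.1]
0.0 -0.011 -0.0145 [155.6 255.4] [469.7 174.7]
0.0 -0.011 0.0145 [141.9 255.5] [482.1 173.7]
0.0 0.011 -0.0145 [155.8 245.1] [474.4 179. ]
0.0 0.011 0.0145 [142.1 245.2] [487. 178.]
0.013 -0.011 -0.0145 [153.9 255.1] [470.8 169.3]
0.013 -0.011 0.0145 [140.  255.2] [483.3 168.3]
0.013 0.011 -0.0145 [154.1 244.6] [475.5 173.5]
0.013 0.011 0.0145 [140.2 244.7] [488.2 172.5]
```

>>> {"op": "jog_arm", "data": {
  "rows": [
    [[0.14,-0.45,0,0,0,0,1],[0.14,-0.45,0,0,0,0,1],[0.14,-0.45,0,0,0,0,1],[0.14,-0.45,0,0,0,0,1],[0.14,-0.45,0.2,0,0,0,1],[0.14,-0.45,0.4,0,0,0,1],[0,0,0.4,0,0,0,1],[0,0,0,0,0,0,1],[0,0,0,0,0,0,1]]
  ]
}}

```text
time_s: 4.92
ee_pos: [0.3997, 0.1112, 0.0978]
tcp_rot: [0.0, 1.0, 0.0, 0.0]
wrist_force: [0.4, 0.5, 0.3]
gripper_width: 0.0001
grip_force: 0.0
```

```bash
python3 - <<'E'
from h import *
st();t=cam('top');s=cam('scene')
p=np.mean([r.state()['ee_pos']],0)
out=[]
for c in(t,s):
    u,v=map(int,w2px(c,p)); print(u,v); im=c['color'][v-40:v+40,u-40:u+40]; print('crop origin',u-40,v-40)
    im=cv2.resize(im,(400,400),interpolation=cv2.INTER_CUBIC)
    for dz in(-.017,0.):
      for dx in(-.011,.011):
        for dy in(-.0145,.0145):
          q=w2px(c,p+[dx,dy,dz]);cv2.circle(im,(int((q[0]-u+40)*5),int((q[1]-v+40)*5)),3,(0,0,255) if dz else (0,255,0),-1)
    out.append(im)
cv2.imwrite('pics/a3.png',np.hstack(out))
E
```

```text
{'time_s': np.float64(4.925), 'ee_pos': array([0.4  , 0.111, 0.098]), 'tcp_rot': array([0., 1., 0., 0.]), 'wrist_force': array([0.369, 0.534, 0.342]), 'gripper_width': np.float64(0.0), 'joint_positions': array([ 0.271,  0.172, -0.606,  0.792,  0.   ,  0.272])}
278 287
crop origin 238 247
347 208
crop origin 307 168
```

View pics/a3.png

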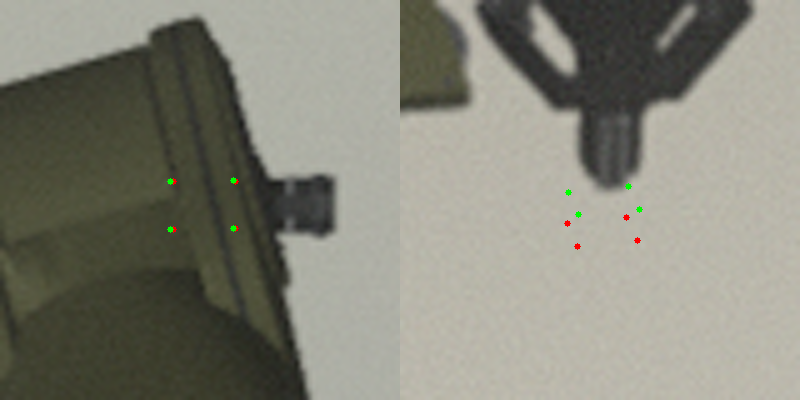

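>>> {"op": "jog_arm", "data": {
  "rows": [
    [[0,0,0.3,0,0,0,1],[0,0,0.3,0,0,0,1],[0,0,0.14,0,0,0,1],[0,0,0,0,0,0,1],[0,0,0,0,0,0,1]]
  ]
}}

```text
time_s: 5.65
ee_pos: [0.4003, 0.1114, 0.0241]
tcp_rot: [0.0, 1.0, 0.0, 0.001]
wrist_force: [0.5, 0.2, -0.0]
gripper_width: -0.0003
grip_force: 0.0
```

>>> {"op": "jog_arm", "data": {
  "rows": [
    [[0,0,0.03,0,0,0,1],[0,0,0.0,0,0,0,1]]
  ]
}}

```text
time_s: 5.9
ee_pos: [0.3992, 0.1109, 0.0204]
tcp_rot: [0.0, 1.0, 0.0, 0.0]
wrist_force: [-0.1, 0.1, 0.4]
gripper_width: -0.0003
grip_force: 0.0
```

>>> {"op": "jog_arm", "data": {
  "rows": [
    [[0,0,0.03,0,0,0,1],[0,0,0.0,0,0,0,1]]
  ]
}}

```text
time_s: 6.15
ee_pos: [0.3986, 0.1107, 0.0169]
tcp_rot: [0.0, 1.0, -0.0, -0.0]
wrist_force: [0.5, 0.1, -0.4]
gripper_width: 0.0002
grip_force: 0.0
```

>>> {"op": "jog_arm", "data": {
  "rows": [
    [[0,0,0.04,0,0,0,1],[0,0,0.0,0,0,0,1]]
  ]
}}

```text
time_s: 6.4
ee_pos: [0.3985, 0.1107, 0.0127]
tcp_rot: [0.0, 1.0, -0.0, -0.0]
wrist_force: [0.2, -0.3, 0.3]
gripper_width: 0.0
grip_force: 0.0
```

>>> {"op": "jog_arm", "data": {
  "rows": [
    [[0,0,0.04,0,0,0,1],[0,0,0.0,0,0,0,1]]
  ]
}}

```text
time_s: 6.65
ee_pos: [0.3985, 0.1106, 0.0087]
tcp_rot: [0.0, 1.0, -0.0, -0.0]
wrist_force: [-0.6, 0.4, -0.2]
gripper_width: -0.0003
grip_force: 0.0
```

```bash
python3 - <<'E'
from h import *
st();s=cam('scene')
p=r.state()['ee_pos'];c=s
u,v=map(int,w2px(c,p));im=c['color'][v-40:v+40,u-40:u+40]; im=cv2.resize(im,(400,400),interpolation=cv2.INTER_CUBIC)
for dz in(-.017,0.,.02):
  for dx in(-.011,.011):
    q=w2px(c,p+[dx,0,dz]);cv2.circle(im,(int((q[0]-u+40)*5),int((q[1]-v+40)*5)),3,(0,0,255) if dz<0 else (0,255,0),-1)
cv2.imwrite('pics/a4.png',im)
E
```

```text
{'time_s': np.float64(6.65), 'ee_pos': array([0.399, 0.111, 0.009]), 'tcp_rot': array([ 0.,  1., -0., -0.]), 'wrist_force': array([-0.554,  0.355, -0.231]), 'gripper_width': np.float64(-0.0), 'joint_positions': array([ 0.271,  0.295, -0.74 ,  0.537, -0.   ,  0.272])}
```

View pics/a4.png

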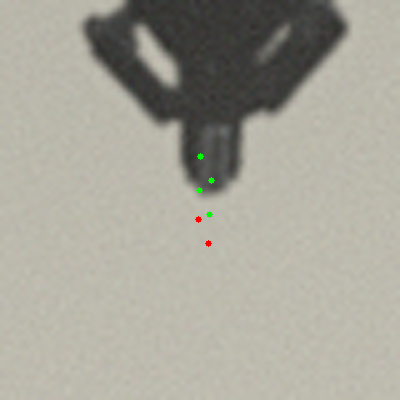

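>>> {"op": "jog_arm", "data": {
  "rows": [
    [[0,0,0.06,0,0,0,1],[0,0,0.0,0,0,0,1]]
  ]
}}

```text
time_s: 6.95
ee_pos: [0.3984, 0.1106, 0.0025]
tcp_rot: [0.0, 1.0, -0.0, -0.0]
wrist_force: [0.2, -0.2, 0.1]
gripper_width: 0.0002
grip_force: 0.0
```

>>> {"op": "jog_arm", "data": {
  "rows": [
    [[0,0,0.04,0,0,0,1],[0,0,0.0,0,0,0,1]]
  ]
}}

```text
time_s: 7.2
ee_pos: [0.3986, 0.1107, -0.0013]
tcp_rot: [0.0, 1.0, -0.0, -0.0]
wrist_force: [-1.3, -0.6, -0.4]
gripper_width: 0.0002
grip_force: 0.0
```

>>> {"op": "jog_arm", "data": {
  "rows": [
    [[0,0,0.03,0,0,0,1],[0,0,0.0,0,0,0,1]]
  ]
}}

```text
time_s: 7.45
ee_pos: [0.3987, 0.1107, -0.0042]
tcp_rot: [0.0, 1.0, -0.0, -0.0]
wrist_force: [-0.6, -0.0, -0.0]
gripper_width: -0.0
grip_force: 0.0
```

>>> {"op": "jog_arm", "data": {
  "rows": [
    [[0,0,0.02,0,0,0,1],[0,0,0.0,0,0,0,1]]
  ]
}}

```text
time_s: 7.7
ee_pos: [0.3988, 0.1107, -0.0061]
tcp_rot: [0.0, 1.0, -0.0, -0.0]
wrist_force: [-0.2, -0.6, -0.1]
gripper_width: -0.0002
grip_force: 0.0
```

>>> {"op": "jog_arm", "data": {
  "rows": [
    [[0,0,0.02,0,0,0,1],[0,0,0.0,0,0,0,1]]
  ]
}}

```text
time_s: 7.95
ee_pos: [0.3987, 0.1107, -0.0081]
tcp_rot: [0.0, 1.0, -0.0, -0.0]
wrist_force: [-0.5, -0.4, -0.4]
gripper_width: -0.0002
grip_force: 0.0
```

>>> {"op": "jog_arm", "data": {
  "rows": [
    [[0,0,0.02,0,0,0,1],[0,0,0.0,0,0,0,1]]
  ]
}}

```text
time_s: 8.2
ee_pos: [0.3987, 0.1107, -0.0101]
tcp_rot: [0.0, 1.0, -0.0, -0.0]
wrist_force: [-0.2, 0.4, -0.1]
gripper_width: -0.0001
grip_force: 0.0
```

>>> {"op": "jog_arm", "data": {
  "rows": [
    [[0,0,0.02,0,0,0,1],[0,0,0.0,0,0,0,1]]
  ]
}}

```text
time_s: 8.45
ee_pos: [0.3988, 0.1107, -0.0104]
tcp_rot: [0.0, 1.0, 0.0, 0.0]
wrist_force: [-5.1, -2.2, 22.6]
gripper_width: 0.0
grip_force: 11.4
```

>>> {"op": "jog_arm", "data": {
  "rows": [
    [[0,0,0.02,0,0,0,1],[0,0,0.0,0,0,0,1]]
  ]
}}

```text
time_s: 8.7
ee_pos: [0.3989, 0.1108, -0.0105]
tcp_rot: [0.0, 1.0, 0.0, 0.001]
wrist_force: [-10.5, -3.3, 47.6]
gripper_width: 0.0001
grip_force: 24.0
```

>>> {"op": "jog_arm", "data": {
  "rows": [
    [[0,0,-0.3,0,0,0,1],[0,0,-0.5,0,0,0,-1],[0,0,-0.5,0,0,0,-1],[-0.146,0.447,-0.55,0,0,0,-1],[-0.146,0.447,0,0,0,0,-1],[-0.146,0.447,0,0,0,0,-1],[-0.146,0.447,0,0,0,0,-1],[-0.146,0.447,0,0,0,0,-1],[-0.146,0.447,0,0,0,0,-1],[0,0,0,0,0,0,-1]]
  ]
}}

```text
time_s: 9.95
ee_pos: [0.4855, 0.3759, 0.1626]
tcp_rot: [-0.001, 1.0, 0.001, 0.0]
wrist_force: [-0.3, -1.2, -0.2]
gripper_width: 0.085
grip_force: 0.0
```

>>> {"op": "jog_arm", "data": {
  "rows": [
    [[0,0,0,0,0,0,-1],[0,0,0,0,0,0,-1]]
  ]
}}

```text
time_s: 10.2
ee_pos: [0.4841, 0.3716, 0.1635]
tcp_rot: [0.001, 1.0, -0.0, -0.0]
wrist_force: [0.2, -0.5, 0.8]
gripper_width: 0.0854
grip_force: 0.0
```

>>> {"op": "jog_arm", "data": {
  "rows": [
    [[-0.02,0.075,0.3,0,0,0,-1],[0,0,0.3,0,0,0,-1],[0,0,0.145,0,0,0,-1],[0,0,0,0,0,0,-1],[0,0,0,0,0,0,1],[0,0,0,0,0,0,1],[0,0,0,0,0,0,1],[0,0,0,0,0,0,1],[0,0,0,0,0,0,1],[0,0,0,0,0,0,1]]
  ],
  "grip_force": 50
}}

```text
time_s: 11.45
ee_pos: [0.4873, 0.3807, 0.09]
tcp_rot: [0.0, 1.0, 0.0, 0.001]
wrist_force: [0.2, -1.0, 4.8]
gripper_width: 0.0288
grip_force: 49.5
```

>>> {"op": "jog_arm", "data": {
  "rows": [
    [[0,0,-0.05,0,0,0,1],[0,0,-0.15,0,0,0,1],[0,0,-0.3,0,0,0,1],[0,0,-0.3,0,0,0,1],[0.1,-0.34,0,0,0,0,1],[0.1,-0.34,0,0,0,0,1],[0.1,-0.34,0,0,0,0,1],[0.1,-0.34,0,0,0,0,1],[0.1,-0.34,0,0,0,0,1],[0.1,-0.34,0,0,0,0,1]]
  ]
}}

```text
time_s: 12.7
ee_pos: [0.4262, 0.1754, 0.1697]
tcp_rot: [0.0, 1.0, 0.0, 0.0]
wrist_force: [0.6, 0.3, -1.5]
gripper_width: 0.0283
grip_force: 49.7
```

>>> {"op": "jog_arm", "data": {
  "rows": [
    [[0.1,-0.34,0,0,0,0,1],[0.17,-0.33,0,0,0,0,1],[0,0,0.4,0,0,0,1],[0,0,0.4,0,0,0,1],[0,0,0.4,0,0,0,1],[0,0,0.15,0,0,0,1],[0,0,0,0,0,0,1],[0,0,0,0,0,0,1]]
  ]
}}

```text
time_s: 13.7
ee_pos: [0.4005, 0.1097, 0.035]
tcp_rot: [0.0, 1.0, 0.0, 0.001]
wrist_force: [0.2, 0.3, -2.3]
gripper_width: 0.0286
grip_force: 49.8
```

>>> {"op": "jog_arm", "data": {
  "rows": [
    [[0,0,0.07,0,0,0,1],[0,0,0.07,0,0,0,1],[0,0,0,0,0,0,1],[0,0,0,0,0,0,1]]
  ]
}}

```text
time_s: 14.2
ee_pos: [0.3994, 0.1093, 0.02]
tcp_rot: [0.0, 1.0, -0.0, -0.0]
wrist_force: [0.2, 0.8, -1.7]
gripper_width: 0.0284
grip_force: 49.8
```

>>> {"op": "jog_arm", "data": {
  "rows": [
    [[0,0,0.02,0,0,0,1],[0,0,0,0,0,0,1]]
  ]
}}

```text
time_s: 14.45
ee_pos: [0.3997, 0.1094, 0.0181]
tcp_rot: [0.0, 1.0, 0.0, 0.0]
wrist_force: [-0.2, -1.1, -0.2]
gripper_width: 0.0287
grip_force: 50.0
```

>>> {"op": "jog_arm", "data": {
  "rows": [
    [[0,0,0,0,0,0,0],[0,0,0,0,0,0,-1],[0,0,0,0,0,0,-1],[0,0,-0.3,0,0,0,-1],[0,0,-0.4,0,0,0,-1],[-0.45,-0.15,-0.1,0,0,0,-1],[-0.45,-0.15,0,0,0,0,-1],[-0.45,-0.15,0,0,0,0,-1],[-0.43,-0.16,0,0,0,0,-1],[0,0,0,0,0,0,-1]]
  ]
}}

```text
time_s: 15.7
ee_pos: [0.5811, 0.0472, 0.0978]
tcp_rot: [0.001, 1.0, -0.0, 0.001]
wrist_force: [0.1, -0.2, 0.0]
gripper_width: 0.0855
grip_force: 0.0
```

>>> {"op": "jog_arm", "data": {
  "rows": [
    [[0,0,0.2,0,0,0,-1],[0,0,0,0,0,0,-1]]
  ]
}}

```text
time_s: 15.95
ee_pos: [0.5748, 0.0483, 0.0765]
tcp_rot: [0.0, 1.0, -0.0, -0.002]
wrist_force: [-0.5, 0.5, 0.3]
gripper_width: 0.0854
grip_force: 0.0
```

```bash
python3 - <<'E'
from h import *
st();t=cam('top','t1.png');s=cam('scene')
a=t['color'][140:320,100:420];b=s['color'][190:370,190:510]
cv2.imwrite('pics/b1.png',np.vstack([cv2.resize(x,(533,300),interpolation=cv2.INTER_CUBIC) for x in(a,b)]))
E
```

```text
{'time_s': np.float64(15.95), 'ee_pos': array([0.575, 0.048, 0.076]), 'tcp_rot': array([ 0.   ,  1.   , -0.   , -0.002]), 'wrist_force': array([-0.458,  0.474,  0.295]), 'gripper_width': np.float64(0.085), 'joint_positions': array([ 0.084,  0.446, -0.253,  0.877,  0.   ,  0.084])}
```

View pics/b1.png

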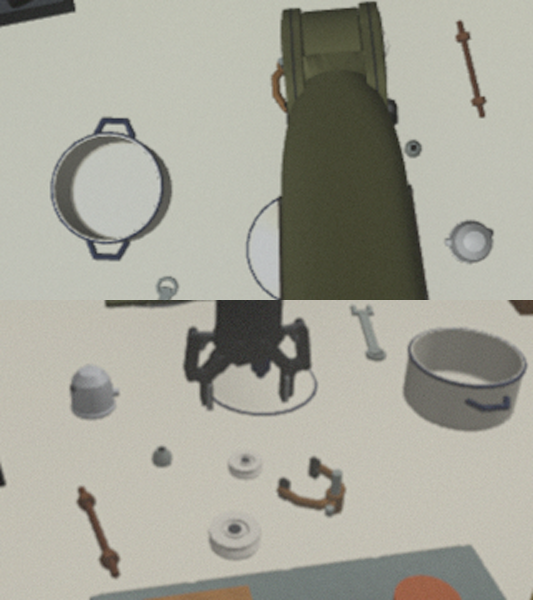

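>>> {"op": "jog_arm", "data": {
  "rows": [
    [[-0.025,0,0.3,0,0,0,-1],[0,0,0.3,0,0,0,-1],[0,0,0.255,0,0,0,-1],[0,0,0,0,0,0,-1],[0,0,0,0,0,0,1],[0,0,0,0,0,0,1],[0,0,0,0,0,0,1],[0,0,0,0,0,0,1],[0,0,0,0,0,0,1],[0,0,0,0,0,0,1]]
  ],
  "grip_force": 50
}}

```text
time_s: 17.3
ee_pos: [0.5813, 0.0484, -0.0056]
tcp_rot: [0.0, 1.0, 0.0, 0.002]
wrist_force: [-1.1, 0.0, 5.2]
gripper_width: 0.0412
grip_force: 49.7
```

>>> {"op": "jog_arm", "data": {
  "rows": [
    [[0,0,-0.1,0,0,0,1],[0,0,-0.4,0,0,0,1],[0,0,-0.4,0,0,0,1],[0,0,-0.4,0,0,0,1],[0.145,0.415,0,0,0,0,1],[0.145,0.415,0,0,0,0,1],[0.145,0.415,0,0,0,0,1],[0.145,0.415,0,0,0,0,1]]
  ]
}}

```text
time_s: 18.3
ee_pos: [0.5217, 0.2155, 0.1235]
tcp_rot: [0.0, 1.0, 0.0, 0.001]
wrist_force: [0.9, 0.3, 0.2]
gripper_width: 0.0413
grip_force: 50.7
```

>>> {"op": "jog_arm", "data": {
  "rows": [
    [[0.145,0.415,0,0,0,0,1],[0.145,0.415,0,0,0,0,1],[0.145,0.415,0,0,0,0,1],[0.145,0.415,0,0,0,0,1],[0,0,0,0,0,0,1],[0,0,0,0,0,0,1]]
  ]
}}

```text
time_s: 19.05
ee_pos: [0.4641, 0.38, 0.1229]
tcp_rot: [0.0, 1.0, -0.0, 0.0]
wrist_force: [0.5, -0.2, -0.5]
gripper_width: 0.0413
grip_force: 50.7
```

>>> {"op": "jog_arm", "data": {
  "rows": [
    [[0,0,0.3,0,0,0,1],[0,0,0.3,0,0,0,1],[0,0,0.3,0,0,0,1],[0,0,0.25,0,0,0,1],[0,0,0,0,0,0,1],[0,0,0,0,0,0,1]]
  ]
}}

```text
time_s: 19.8
ee_pos: [0.4651, 0.3799, 0.0085]
tcp_rot: [0.001, 1.0, 0.0, 0.0]
wrist_force: [-0.0, -0.7, -0.3]
gripper_width: 0.0414
grip_force: 50.7
```

>>> {"op": "jog_arm", "data": {
  "rows": [
    [[0,0,0,0,0,0,-0.35],[0,0,0,0,0,0,-0.35],[0,0,0,0,0,0,-0.35],[0,0,-0.3,0,0,0,-0.35],[0,0,-0.4,0,0,0,-0.35],[0,0,-0.4,0,0,0,-0.35],[0,0,-0.1,0,0,0,-0.35]]
  ]
}}

```text
time_s: 20.68
ee_pos: [0.4658, 0.3817, 0.1307]
tcp_rot: [0.0, 1.0, 0.002, 0.002]
wrist_force: [0.2, -0.3, 0.1]
gripper_width: 0.0576
grip_force: 0.0
```

>>> {"op": "jog_arm", "data": {
  "rows": [
    [[-0.079,-0.434,0,0,0,0,-0.35],[-0.079,-0.434,0,0,0,0,-0.35],[-0.079,-0.434,0,0,0,0,-0.35],[-0.079,-0.434,0,0,0,0,-0.35],[-0.079,-0.434,0,0,0,0,-0.35],[-0.079,-0.434,0,0,0,0,-0.35],[-0.079,-0.434,0,0,0,0,-0.35],[-0.079,-0.434,0,0,0,0,-0.35],[-0.079,-0.434,0,0,0,0,-0.35],[-0.079,-0.434,0,0,0,0,-0.35]]
  ]
}}

```text
time_s: 21.92
ee_pos: [0.5423, -0.055, 0.1264]
tcp_rot: [0.0, 1.0, 0.0, -0.001]
wrist_force: [0.1, 0.2, -0.8]
gripper_width: 0.0573
grip_force: 0.0
```

>>> {"op": "jog_arm", "data": {
  "rows": [
    [[0,0,0.3,0,0,0,-0.35],[0,0,0.3,0,0,0,-0.35],[0,0,0.1,0,0,0,-0.35],[0,0,0,0,0,0,-0.35],[0,0,0,0,0,0,-0.35]]
  ]
}}

```text
time_s: 22.55
ee_pos: [0.5437, -0.0536, 0.0584]
tcp_rot: [0.0, 1.0, -0.0, 0.001]
wrist_force: [-0.4, -0.2, 0.4]
gripper_width: 0.0575
grip_force: 0.0
```

```bash
python3 - <<'E'
from h import *
s=cam('scene','s2.png');t=cam('top','t2.png')
print(np.std([r.state()['ee_pos'] for _ in range(3)],0))
a=s['color'][180:300,220:380];b=t['color'][200:300,100:260]
cv2.imwrite('pics/b2.png',np.vstack([cv2.resize(a,(480,360)),cv2.resize(b,(480,240))]))
E
```

```text
[0. 0. 0.]
```

View pics/b2.png

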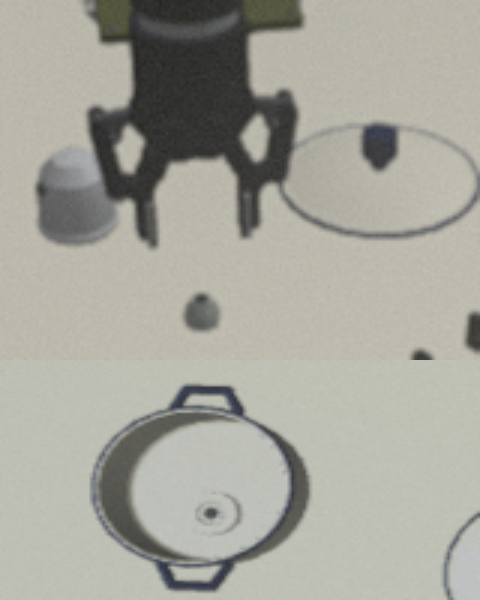

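>>> {"op": "jog_arm", "data": {
  "rows": [
    [[-0.01,0,0.3,0,0,0,-0.35],[0,0,0.25,0,0,0,-0.35],[0,0,0.1,0,0,0,-0.35],[0,0,0,0,0,0,-0.35],[0,0,0,0,0,0,1],[0,0,0,0,0,0,1],[0,0,0,0,0,0,1],[0,0,0,0,0,0,1],[0,0,0,0,0,0,1]]
  ],
  "grip_force": 50
}}

```text
time_s: 23.78
ee_pos: [0.5449, -0.0539, -0.0061]
tcp_rot: [0.0, 1.0, -0.0, 0.001]
wrist_force: [-0.7, -0.3, 5.9]
gripper_width: 0.0223
grip_force: 48.8
```

>>> {"op": "jog_arm", "data": {
  "rows": [
    [[0,0,-0.1,0,0,0,1],[0,0,-0.3,0,0,0,1],[0,0,-0.4,0,0,0,1],[0,0,-0.45,0,0,0,1],[0.03,0.434,0,0,0,0,1],[0.03,0.434,0,0,0,0,1],[0.03,0.434,0,0,0,0,1],[0.03,0.434,0,0,0,0,1],[0.03,0.434,0,0,0,0,1]]
  ]
}}

```text
time_s: 24.9
ee_pos: [0.5288, 0.1646, 0.1182]
tcp_rot: [0.0, 1.0, 0.0, 0.0]
wrist_force: [-0.5, 0.1, 0.1]
gripper_width: 0.0225
grip_force: 49.1
```

>>> {"op": "jog_arm", "data": {
  "rows": [
    [[0.03,0.434,0,0,0,0,1],[0.03,0.434,0,0,0,0,1],[0.03,0.434,0,0,0,0,1],[0.03,0.434,0,0,0,0,1],[0.03,0.434,0,0,0,0,1],[0,0,0,0,0,0,1],[0,0,0,0,0,0,1]]
  ]
}}

```text
time_s: 25.78
ee_pos: [0.5138, 0.3799, 0.1176]
tcp_rot: [0.0, 1.0, -0.0, -0.0]
wrist_force: [0.2, 0.6, -0.2]
gripper_width: 0.0223
grip_force: 49.2
```

Held. Lower into the pot (pulley on the -x side), release, and retreat to above the lid.

>>> {"op": "jog_arm", "data": {
  "rows": [
    [[0,0,0.3,0,0,0,1],[0,0,0.3,0,0,0,1],[0,0,0.3,0,0,0,1],[0,0,0.2,0,0,0,1],[0,0,0,0,0,0,1],[0,0,0,0,0,0,0.2],[0,0,0,0,0,0,0.2],[0,0,0,0,0,0,0.2],[0,0,-0.4,0,0,0,0.2],[0,0,-0.4,0,0,0,0.2]]
  ]
}}

```text
time_s: 27.02
ee_pos: [0.5138, 0.3801, 0.0884]
tcp_rot: [0.0, 1.0, -0.0, -0.0]
wrist_force: [-0.4, 0.9, 0.8]
gripper_width: 0.0343
grip_force: 0.0
```

>>> {"op": "jog_arm", "data": {
  "rows": [
    [[0,0,-0.4,0,0,0,0.2],[0.14,-0.34,0,0,0,0,-0.35],[0.14,-0.34,0,0,0,0,-0.35],[0.14,-0.34,0,0,0,0,-0.35],[0.14,-0.34,0,0,0,0,-0.35],[0.14,-0.34,0,0,0,0,-0.35],[0.14,-0.34,0,0,0,0,-0.35],[0.14,-0.34,0,0,0,0,-0.35],[0.15,-0.33,0,0,0,0,-0.35],[0,0,0,0,0,0,-0.35]]
  ]
}}

```text
time_s: 28.28
ee_pos: [0.3994, 0.1077, 0.1278]
tcp_rot: [0.002, 1.0, -0.0, -0.0]
wrist_force: [0.3, 0.7, -0.9]
gripper_width: 0.0575
grip_force: 0.0
```

```bash
python3 - <<'E'
from h import *
st();t=cam('top','t3.png');t1=cv2.imread('pics/t1.png');t0=cv2.imread('pics/top0.png')
# pot shift: ears, dark-blue px centroid at start vs now
def ears(T):
    out=[]
    for (u0,v0,u1,v1) in((150,205,192,219),(145,287,185,300)):
        m=cv2.inRange(T[v0:v1,u0:u1],(0,0,0),(140,105,100));ys,xs=np.nonzero(m);out.append((round(xs.mean()+u0,2),round(ys.mean()+v0,2),len(xs)))
    return out
for T in(t0,t1,cv2.imread('pics/t2.png'),t['color']):print(ears(T))
cv2.imwrite('pics/b3.png',cv2.resize(t['color'][200:300,100:260],(480,300)))
E
```

```text
{'time_s': np.float64(28.275), 'ee_pos': array([0.399, 0.108, 0.128]), 'tcp_rot': array([ 0.002,  1.   , -0.   , -0.   ]), 'wrist_force': array([ 0.341,  0.687, -0.908]), 'gripper_width': np.float64(0.058), 'joint_positions': array([ 0.264,  0.139, -0.555,  0.877, -0.   ,  0.267])}
[(np.float64(168.1), np.float64(214.24), 108), (np.float64(164.02), np.float64(291.19), 125)]
[(np.float64(168.4), np.float64(213.62), 86), (np.float64(164.16), np.float64(291.82), 101)]
[(np.float64(168.22), np.float64(213.62), 86), (np.float64(164.16), np.float64(291.82), 101)]
[(np.float64(168.38), np.float64(213.7), 90), (np.float64(163.85), np.float64(291.82), 106)]
```

View pics/b3.png

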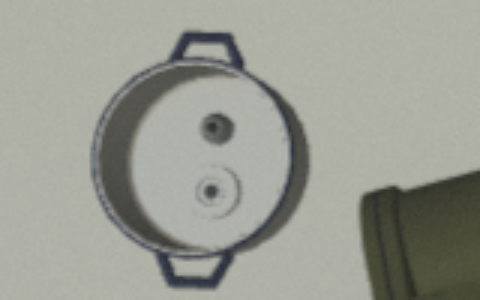

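>>> {"op": "jog_arm", "data": {
  "rows": [
    [[0,0.01,0.3,0,0,0,-0.35],[0,0,0.4,0,0,0,-0.35],[0,0,0.3,0,0,0,-0.35],[0,0,0.08,0,0,0,-0.35],[0,0,0,0,0,0,-0.35],[0,0,0,0,0,0,1],[0,0,0,0,0,0,1],[0,0,0,0,0,0,1],[0,0,0,0,0,0,1],[0,0,0,0,0,0,1]]
  ],
  "grip_force": 60
}}

```text
time_s: 29.58
ee_pos: [0.4024, 0.1106, 0.0209]
tcp_rot: [0.0, 1.0, 0.0, 0.002]
wrist_force: [-0.4, -1.4, 5.5]
gripper_width: 0.0281
grip_force: 58.8
```

>>> {"op": "jog_arm", "data": {
  "rows": [
    [[0,0,0,0,0,0,1]]
  ]
}}

```text
time_s: 29.7
ee_pos: [0.4024, 0.1106, 0.0209]
tcp_rot: [0.0, 1.0, 0.0, 0.002]
wrist_force: [-1.0, -0.1, 5.3]
gripper_width: 0.0283
grip_force: 58.8
```

>>> {"op": "jog_arm", "data": {
  "rows": [
    [[0,0,-0.1,0,0,0,1],[0,0,-0.3,0,0,0,1],[0,0,-0.5,0,0,0,1],[0,0,-0.4,0,0,0,1],[0,0,-0.1,0,0,0,1],[-0.11,0.338,0,0,0,0,1],[-0.11,0.338,0,0,0,0,1],[-0.11,0.338,0,0,0,0,1],[-0.11,0.338,0,0,0,0,1]]
  ]
}}

```text
time_s: 30.82
ee_pos: [0.4444, 0.2461, 0.1585]
tcp_rot: [0.0, 1.0, -0.001, -0.001]
wrist_force: [1.0, 0.7, -1.5]
gripper_width: 0.0284
grip_force: 59.7
```

>>> {"op": "jog_arm", "data": {
  "rows": [
    [[-0.11,0.338,0,0,0,0,1],[-0.11,0.338,0,0,0,0,1],[-0.11,0.338,0,0,0,0,1],[-0.11,0.338,0,0,0,0,1],[0,0,0,0,0,0,1],[0,0,0.3,0,0,0,1],[0,0,0.1,0,0,0,1],[0,0,0,0,0,0,1],[0,0,0,0,0,0,1]]
  ]
}}

```text
time_s: 31.95
ee_pos: [0.4895, 0.3806, 0.1204]
tcp_rot: [0.001, 1.0, 0.0, 0.0]
wrist_force: [0.9, -0.2, -0.6]
gripper_width: 0.0279
grip_force: 59.7
```

>>> {"op": "jog_arm", "data": {
  "rows": [
    [[0,0,0.1,0,0,0,1],[0,0,0.08,0,0,0,1],[0,0,0,0,0,0,1],[0,0,0,0,0,0,1]]
  ]
}}

```text
time_s: 32.45
ee_pos: [0.4891, 0.3807, 0.1014]
tcp_rot: [0.0, 1.0, -0.0, -0.0]
wrist_force: [0.5, 0.2, -1.5]
gripper_width: 0.0283
grip_force: 59.7
```

>>> {"op": "jog_arm", "data": {
  "rows": [
    [[0,0,0.03,0,0,0,1],[0,0,0.03,0,0,0,1],[0,0,0,0,0,0,1],[0,0,0,0,0,0,1]]
  ]
}}

```text
time_s: 32.95
ee_pos: [0.4891, 0.3807, 0.0955]
tcp_rot: [0.0, 1.0, -0.0, -0.0]
wrist_force: [0.2, 0.3, -1.4]
gripper_width: 0.0278
grip_force: 59.7
```

>>> {"op": "jog_arm", "data": {
  "rows": [
    [[0,0,0.025,0,0,0,1],[0,0,0,0,0,0,1],[0,0,0,0,0,0,1]]
  ]
}}

```text
time_s: 33.33
ee_pos: [0.4892, 0.3807, 0.093]
tcp_rot: [0.0, 1.0, 0.0, 0.0]
wrist_force: [-0.4, -0.1, -0.8]
gripper_width: 0.0279
grip_force: 59.9
```

>>> {"op": "jog_arm", "data": {
  "rows": [
    [[0,0,0,0,0,0,0],[0,0,0,0,0,0,-0.3],[0,0,0,0,0,0,-0.3],[0,0,-0.3,0,0,0,-0.3],[0,0,-0.4,0,0,0,-0.3],[0.2,-0.5,0,0,0,0,-0.3],[0.2,-0.5,0,0,0,0,-0.3],[0.2,-0.5,0,0,0,0,-0.3],[0.2,-0.5,0,0,0,0,-0.3],[0.2,-0.5,0,0,0,0,-0.3]]
  ]
}}

```text
time_s: 34.58
ee_pos: [0.3883, 0.1294, 0.1632]
tcp_rot: [0.0, 1.0, -0.0, 0.001]
wrist_force: [2.1, -0.5, 1.0]
gripper_width: 0.0556
grip_force: 0.0
```

```bash
python3 - <<'E'
from h import *
st();t=cam('top','t4.png');s=cam('scene','s4.png')
a=cv2.resize(t['color'][200:300,110:220],(440,400),interpolation=cv2.INTER_CUBIC)
b=cv2.resize(s['color'][190:280,420:519],(440,400),interpolation=cv2.INTER_CUBIC)[:, :360]
cv2.imwrite('pics/c1.png',np.hstack([a,b]))
T=t['color'];S=s['color']
kt,_=blob(T,(148,238,176,265),(0,0,0),(140,100,100));ks,_=blob(S,(462,200,486,218),(0,0,0),(130,100,100))
print(kt,ks,tri(t,kt,s,ks))
E
```

```text
{'time_s': np.float64(34.575), 'ee_pos': array([0.388, 0.129, 0.163]), 'tcp_rot': array([ 0.   ,  1.   , -0.   ,  0.001]), 'wrist_force': array([ 2.093, -0.509,  0.969]), 'gripper_width': np.float64(0.056), 'joint_positions': array([ 0.322,  0.099, -0.501,  0.97 , -0.   ,  0.322])}
[159.17687075 251.14285714] [472.39506173 209.54320988] [0.48618041 0.38064433 0.11506732]
```

View pics/c1.png

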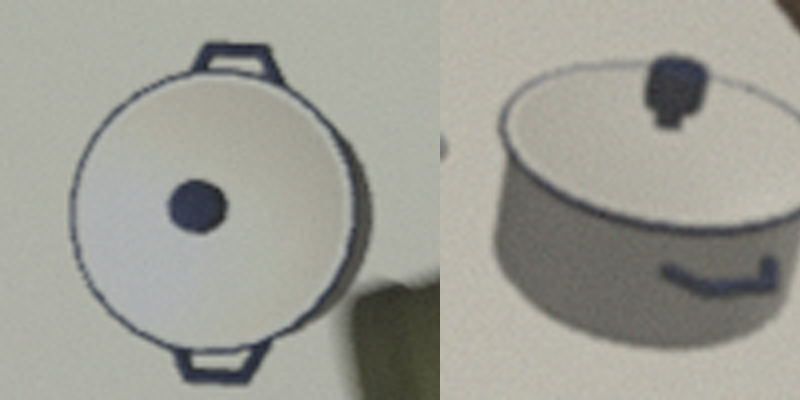

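```bash
cat > f.py <<'E'
from h import *
def brown(T,box,thr):
    u0,v0,u1,v1=box;g=T[v0:v1,u0:u1].astype(int);m=((g[...,2]-g[...,0])>thr).astype(np.uint8)
    n,l,s,ce=cv2.connectedComponentsWithStats(m)
    ys,xs=np.nonzero(np.isin(l,[k for k in range(1,n) if s[k,4]>25]));return np.c_[xs+u0,ys+v0].astype(float)
def axle(t,z=.0095,box=(340,130,420,240)):
    P=brown(t['color'],box,25);(cx,cy),(w,h),a=cv2.minAreaRect(P.astype(np.float32))
    W=np.array([px2w(t,u,v,z)[:2] for u,v in P]);c=W.mean(0);d=np.linalg.svd(W-c,full_matrices=False)[2][0];d*=np.sign(d[0])
    q=(W-c)@d;mid=c+d*(q.max()+q.min())/2
    print('axle n',len(P),'mid',mid.round(4),'len',(np.ptp(q)).round(4),'ang',np.degrees(np.arctan2(d[1],d[0])).round(1));return P
def cal(t):
    P=brown(t['color'],(215,140,300,215),25);print('cal n',len(P),'px mean',P.mean(0).round(2),'min',P.min(0),'max',P.max(0))
    g=t['color'][155:210,240:290].astype(int);dk=(g.max(2)<70).astype(np.uint8);n,l,s,ce=cv2.connectedComponentsWithStats(dk)
    for k in range(1,n):
        if s[k,4]>6:u,v=ce[k]+[240,155];print('dark',s[k,4],u.round(1),v.round(1),px2w(t,u,v,.02).round(4))
E
python3 - <<'E'
from f import *
for n in('top0.png','t4.png'):
    t=cam('top');t['color']=cv2.imread('pics/'+n);print(n);axle(t);cal(t)
t=cam('top');T=t['color']
m=cv2.inRange(T[195:300,420:545],(0,0,0),(75,75,75));k=cv2.connectedComponentsWithStats(m);i=1+np.argmax(k[2][1:,4])
ys,xs=np.nonzero(k[1]==i);rc=cv2.boxPoints(cv2.minAreaRect(np.c_[xs,ys].astype(np.float32)+[420,195]-0).astype(object) if False else cv2.minAreaRect((np.c_[xs,ys]+[420,195]).astype(np.float32)))
W=np.array([px2w(t,*p,.004)[:2] for p in rc]);print('mat',W.round(3).tolist(),'c',W.mean(0).round(4))
E
```

```text
top0.png
axle n 127 mid [ 0.667  -0.1409] len 0.1429 ang 12.4
cal n 209 px mean [257.46 178.32] min [247. 165.] max [276. 199.]
dark 22 276.3 180.5 [0.6661 0.1218 0.02  ]
dark 19 258.7 195.9 [0.6278 0.1651 0.02  ]
t4.png
axle n 153 mid [ 0.6656 -0.1415] len 0.1459 ang 12.4
cal n 228 px mean [274.46 186.04] min [263. 173.] max [295. 206.]
dark 15 272.6 203.7 [0.6082 0.131  0.02  ]
mat [[0.559, -0.252], [0.614, -0.487], [0.439, -0.523], [0.385, -0.29]] c [ 0.4991 -0.3878]
```

>>> {"op": "jog_arm", "data": {
  "rows": [
    [[-0.347,-0.337,0,0,0,0,-0.3],[-0.347,-0.337,0,0,0,0,-0.3],[-0.347,-0.337,0,0,0,0,-0.3],[-0.347,-0.337,0,0,0,0,-0.3],[-0.347,-0.337,0,0,0,0,-0.3],[-0.347,-0.337,0,0,0,0,-0.3],[-0.347,-0.337,0,0,0,0,-0.3],[-0.347,-0.337,0,0,0,0,-0.3]]
  ]
}}

```text
time_s: 35.83
ee_pos: [0.6692, -0.1388, 0.1624]
tcp_rot: [-0.001, 1.0, 0.0, 0.0]
wrist_force: [-0.3, 0.0, 0.9]
gripper_width: 0.0553
grip_force: 0.0
```

>>> {"op": "jog_arm", "data": {
  "rows": [
    [[0,0,0.4,0,0,-0.1,-0.3],[0,0,0.4,0,0,-0.107,-0.3],[0,0,0.1,0,0,0,-0.3],[0,0,0,0,0,0,-0.3],[0,0,0,0,0,0,-0.3]]
  ]
}}

```text
time_s: 36.45
ee_pos: [0.6682, -0.1388, 0.075]
tcp_rot: [-0.108, 0.994, -0.001, 0.002]
wrist_force: [0.2, 0.8, -0.6]
gripper_width: 0.0557
grip_force: 0.0
```

```bash
python3 - <<'E'
from f import *
s=st();t=cam('top');axle(t);print(R.from_quat(s['tcp_rot']).as_matrix().round(3))
E
```

```text
{'time_s': np.float64(36.45), 'ee_pos': array([ 0.668, -0.139,  0.075]), 'tcp_rot': array([-0.108,  0.994, -0.001,  0.002]), 'wrist_force': array([ 0.207,  0.785, -0.566]), 'gripper_width': np.float64(0.056), 'joint_positions': array([-0.205,  0.607,  0.036,  0.996,  0.   , -0.421])}f.py:8: RuntimeWarning: Mean of empty slice.
  W=np.array([px2w(t,u,v,z)[:2] for u,v in P]);c=W.mean(0);d=np.linalg.svd(W-c,full_matrices=False)[2][0];d*=np.sign(d[0])
  ret = ret.dtype.type(ret / rcount)
Traceback (most recent call last):
  File "f.py", line 8, in axle
    W=np.array([px2w(t,u,v,z)[:2] for u,v in P]);c=W.mean(0);d=np.linalg.svd(W-c,full_matrices=False)[2][0];d*=np.sign(d[0])
                                                               ~~~~~~~~~~~~~^^^^^^^^^^^^^^^^^^^^^^^^^
numpy.linalg.LinAlgError: 1-dimensional array given. Array must be at least two-dimensional
```

>>> {"op": "jog_arm", "data": {
  "rows": [
    [[0,0,0.4,0,0,0,-0.3],[0,0,0.3,0,0,0,-0.3],[0,0,0.1,0,0,0,-0.3],[0,0,0.03,0,0,0,-0.3],[0,0,0,0,0,0,1],[0,0,0,0,0,0,1],[0,0,0,0,0,0,1],[0,0,0,0,0,0,1],[0,0,0,0,0,0,1],[0,0,0,0,0,0,1]]
  ],
  "grip_force": 70
}}

```text
time_s: 37.75
ee_pos: [0.6674, -0.1394, -0.0086]
tcp_rot: [-0.108, 0.994, -0.0, 0.001]
wrist_force: [-0.3, -0.7, 6.2]
gripper_width: 0.0071
grip_force: 68.6
```

>>> {"op": "jog_arm", "data": {
  "rows": [
    [[0,0,-0.1,0,0,0,1],[0,0,-0.3,0,0,0,1],[0,0,-0.4,0,0,0,1],[0,0,0,0,0,0,1],[0.271,-0.348,0,0,0,0,1],[0.271,-0.348,0,0,0,0,1],[0.271,-0.348,0,0,0,0,1],[0.271,-0.348,0,0,0,0,1]]
  ]
}}

```text
time_s: 38.75
ee_pos: [0.5888, -0.2988, 0.0687]
tcp_rot: [-0.108, 0.994, 0.001, -0.001]
wrist_force: [0.2, -0.4, 0.0]
gripper_width: 0.0072
grip_force: 68.6
```

>>> {"op": "jog_arm", "data": {
  "rows": [
    [[0.271,-0.348,0,0,0,0,1],[0.271,-0.348,0,0,0,0,1],[0.271,-0.348,0,0,0,0,1],[0.271,-0.348,0,0,0,0,1],[0,0,0,0,0,0,1],[0,0,0.3,0,0,0,1],[0,0,0.2,0,0,0,1],[0,0,0,0,0,0,1],[0,0,0,0,0,0,1]]
  ]
}}

```text
time_s: 39.88
ee_pos: [0.5148, -0.4569, 0.0203]
tcp_rot: [-0.108, 0.994, 0.0, 0.0]
wrist_force: [0.2, 0.1, -0.6]
gripper_width: 0.0069
grip_force: 68.6
```

>>> {"op": "jog_arm", "data": {
  "rows": [
    [[0,0,0.12,0,0,0,1],[0,0,0.1,0,0,0,1],[0,0,0,0,0,0,1],[0,0,0,0,0,0,1]]
  ]
}}

```text
time_s: 40.38
ee_pos: [0.5143, -0.4574, -0.002]
tcp_rot: [-0.108, 0.994, 0.0, -0.0]
wrist_force: [-0.3, -0.1, -0.5]
gripper_width: 0.0068
grip_force: 68.6
```

>>> {"op": "jog_arm", "data": {
  "rows": [
    [[0,0,0.02,0,0,0,1],[0,0,0,0,0,0,1]]
  ]
}}

```text
time_s: 40.62
ee_pos: [0.5144, -0.4575, -0.0039]
tcp_rot: [-0.108, 0.994, -0.0, 0.0]
wrist_force: [0.4, -0.2, -1.4]
gripper_width: 0.0071
grip_force: 68.6
```

>>> {"op": "jog_arm", "data": {
  "rows": [
    [[0,0,0.01,0,0,0,1],[0,0,0,0,0,0,0.7],[0,0,0,0,0,0,0.4],[0,0,0,0,0,0,0.4],[0,0,-0.3,0,0,0,0.4],[0,0,-0.5,0,0,0,0.4],[0,0,-0.5,0,0,0,0.4],[0.3,0.4,0,0,0,0.1,0.4],[0.3,0.4,0,0,0,0.107,0.4],[0,0,0,0,0,0,0.4]]
  ]
}}

```text
time_s: 41.88
ee_pos: [0.4373, -0.3839, 0.124]
tcp_rot: [0.0, 1.0, 0.003, -0.003]
wrist_force: [1.2, -0.8, 0.2]
gripper_width: 0.0254
grip_force: 0.0
```

```bash
python3 - <<'E'
from f import *
st();t=cam('top','t5.png');s=cam('scene','s5.png');cal(t)
a=cv2.resize(t['color'][155:215,235:315],(800,600),interpolation=cv2.INTER_CUBIC)[:,:]
b=cv2.resize(s['color'][265:335,330:420],(450,350),interpolation=cv2.INTER_CUBIC)
a=cv2.resize(a,(350,350*60//80));a=cv2.copyMakeBorder(a,0,350-a.shape[0],0,0,cv2.BORDER_CONSTANT)
c=cv2.resize(t['color'][190:302,410:550],(312,250));d=cv2.resize(s['color'][240:340,50:210],(400,250));e=np.hstack([c,d,np.zeros((250,88,3),np.uint8)])
cv2.imwrite('pics/d1.png',np.vstack([np.hstack([a,b]),e]))
E
```

```text
{'time_s': np.float64(41.875), 'ee_pos': array([ 0.437, -0.384,  0.124]), 'tcp_rot': array([ 0.   ,  1.   ,  0.003, -0.003]), 'wrist_force': array([ 1.166, -0.85 ,  0.248]), 'gripper_width': np.float64(0.025), 'joint_positions': array([-0.72 ,  0.417, -0.165,  0.997,  0.   , -0.72 ])}
cal n 220 px mean [274.53 185.84] min [263. 173.] max [295. 206.]
dark 15 272.6 203.7 [0.6082 0.131  0.02  ]
```

View pics/d1.png

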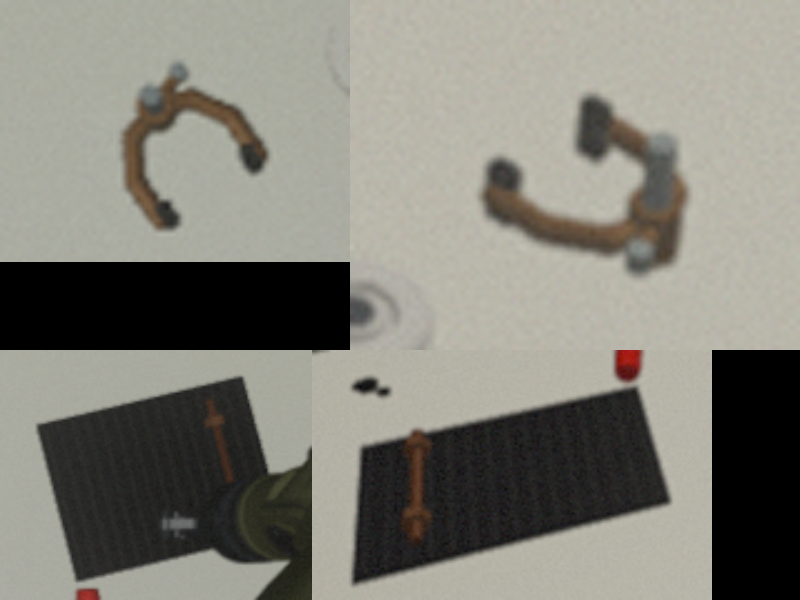

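```bash
python3 - <<'E'
from f import *
t=cam('top')
s=cam('scene')
print('bolt',tri(t,(269.3,176.7),s,(392.4,294)).round(4),px2w(t,269.3,176.7,.056).round(4))
a=px2w(t,292.6,190.9,.026);b=px2w(t,273.2,203.9,.026);m=(a+b)/2;print(a,b,np.linalg.norm(a-b))
bo=px2w(t,269.3,176.7,.056);d=m-bo;print('len',np.hypot(*d[:2]),'ang x',np.degrees(np.arctan2(d[1],d[0])),'perp', np.degrees(np.arctan2(*(b-a)[[1,0]])))
s_=r.state();axle(t,.0135,(480,195,545,250))
E
```

```text
bolt [0.6689 0.1371 0.0545] [0.6684 0.1361 0.056 ]
[0.63869785 0.08132669 0.026     ] [0.60669719 0.12904197 0.026     ] 0.05745251044937242
len 0.05515206092970442 ang x -145.88440567252496 perp 123.84812060546268
axle n 116 mid [ 0.5395 -0.4521] len 0.0877 ang 12.4
```

>>> {"op": "jog_arm", "data": {
  "rows": [
    [[-0.232,0.521,0,0,0,0,0.3],[-0.232,0.521,0,0,0,0,0],[-0.232,0.521,0,0,0,0,-0.1],[-0.232,0.521,0,0,0,0,-0.1],[-0.232,0.521,0,0,0,0,-0.1],[-0.232,0.521,0,0,0,0,-0.1],[-0.232,0.521,0,0,0,0,-0.1],[-0.232,0.521,0,0,0,0,-0.1],[-0.232,0.521,0,0,0,0,-0.1],[-0.232,0.521,0,0,0,0,-0.1]]
  ]
}}

```text
time_s: 43.32
ee_pos: [0.6771, 0.1345, 0.125]
tcp_rot: [0.0, 1.0, 0.0, 0.001]
wrist_force: [0.6, -0.5, -0.9]
gripper_width: 0.0468
grip_force: 0.0
```

>>> {"op": "jog_arm", "data": {
  "rows": [
    [[0,0,0,0,0,0,-0.1],[0,0,0,0,0,0,-0.1],[0,0,0,0,0,0,-0.1]]
  ]
}}

```text
time_s: 43.7
ee_pos: [0.6746, 0.1312, 0.1249]
tcp_rot: [0.001, 1.0, -0.0, -0.0]
wrist_force: [0.2, -0.3, 0.0]
gripper_width: 0.0472
grip_force: 0.0
```

>>> {"op": "jog_arm", "data": {
  "rows": [
    [[0.055,0.06,0.3,0,0,0,-0.1],[0,0,0.2,0,0,0,-0.1],[0,0,0,0,0,0,-0.1],[0,0,0,0,0,0,-0.1]]
  ]
}}

```text
time_s: 44.2
ee_pos: [0.6697, 0.1377, 0.0761]
tcp_rot: [0.001, 1.0, 0.0, 0.001]
wrist_force: [0.3, -0.3, 0.3]
gripper_width: 0.0467
grip_force: 0.0
```

```bash
python3 - <<'E'
from f import *
st();t=cam('top');axle(t,.0135,(440,205,535,290));s=cam('scene','s6.png')
p=brown(s['color'],(330,265,425,335),25);p0=brown(cv2.imread('pics/s5.png'),(330,265,425,335),25);print(p.mean(0),p0.mean(0))
E
```

```text
{'time_s': np.float64(44.2), 'ee_pos': array([0.67 , 0.138, 0.076]), 'tcp_rot': array([0.001, 1.   , 0.   , 0.001]), 'wrist_force': array([ 0.271, -0.345,  0.252]), 'gripper_width': np.float64(0.047), 'joint_positions': array([ 0.203,  0.61 ,  0.044,  1.004, -0.   ,  0.205])}
axle n 227 mid [ 0.5119 -0.4583] len 0.1479 ang 12.6
[379.52631579 305.82894737] [378.83886256 306.14691943]
```

>>> {"op": "jog_arm", "data": {
  "rows": [
    [[0,0,0.3,0,0,0,-0.1],[0,0,0.2,0,0,0,-0.1],[0,0,0.08,0,0,0,-0.1],[0,0,0,0,0,0,-0.1],[0,0,0,0,0,0,1],[0,0,0,0,0,0,1],[0,0,0,0,0,0,1],[0,0,0,0,0,0,1],[0,0,0,0,0,0,1],[0,0,0,0,0,0,1]]
  ],
  "grip_force": 70
}}

```text
time_s: 45.55
ee_pos: [0.67, 0.1385, 0.0182]
tcp_rot: [0.0, 1.0, 0.0, 0.001]
wrist_force: [-0.8, 0.0, 5.4]
gripper_width: 0.0096
grip_force: 68.4
```

>>> {"op": "jog_arm", "data": {
  "rows": [
    [[0,0,-0.1,0,0,0,1],[0,0,-0.3,0,0,0,1],[0,0,-0.4,0,0,0,1],[0,0,0,0,0,0,1],[0.157,-0.47,0,0,0,0,1],[0.157,-0.47,0,0,0,0,1],[0.157,-0.47,0,0,0,0,1],[0.157,-0.47,0,0,0,0,1],[0.157,-0.47,0,0,0,0,1]]
  ]
}}

```text
time_s: 46.68
ee_pos: [0.5885, -0.0976, 0.0954]
tcp_rot: [0.0, 1.0, 0.0, -0.001]
wrist_force: [0.3, -0.1, -1.8]
gripper_width: 0.0099
grip_force: 68.4
```

>>> {"op": "jog_arm", "data": {
  "rows": [
    [[0.157,-0.47,0,0,0,0,1],[0.157,-0.47,0,0,0,0,1],[0.157,-0.47,0,0,0,0,1],[0.157,-0.47,0,0,0,0,1],[0.157,-0.47,0,0,0,0,1],[0,0,0,0,0,0,1],[0,0,0.3,0,0,0,1],[0,0,0.2,0,0,0,1],[0,0,0,0,0,0,1],[0,0,0,0,0,0,1]]
  ]
}}

```text
time_s: 47.92
ee_pos: [0.512, -0.3307, 0.0471]
tcp_rot: [-0.0, 1.0, 0.0, -0.0]
wrist_force: [0.2, -0.2, -1.0]
gripper_width: 0.0095
grip_force: 68.6
```

>>> {"op": "jog_arm", "data": {
  "rows": [
    [[0,0,0.12,0,0,0,1],[0,0,0.1,0,0,0,1],[0,0,0,0,0,0,1],[0,0,0,0,0,0,1]]
  ]
}}

```text
time_s: 48.42
ee_pos: [0.5117, -0.3315, 0.025]
tcp_rot: [0.0, 1.0, 0.0, -0.0]
wrist_force: [0.7, 0.1, -1.7]
gripper_width: 0.0098
grip_force: 68.6
```

>>> {"op": "jog_arm", "data": {
  "rows": [
    [[0,0,0.02,0,0,0,1],[0,0,0,0,0,0,1]]
  ]
}}

```text
time_s: 48.68
ee_pos: [0.5118, -0.3315, 0.0231]
tcp_rot: [0.0, 1.0, -0.0, 0.0]
wrist_force: [0.1, -0.7, -1.4]
gripper_width: 0.0101
grip_force: 68.6
```

>>> {"op": "jog_arm", "data": {
  "rows": [
    [[0,0,0.01,0,0,0,1],[0,0,0,0,0,0,1]]
  ]
}}

```text
time_s: 48.92
ee_pos: [0.512, -0.3316, 0.0223]
tcp_rot: [0.0, 1.0, -0.0, 0.0]
wrist_force: [0.9, -0.2, -0.9]
gripper_width: 0.0095
grip_force: 68.9
```

Near contact; release, rise and move off sideways for a look.

>>> {"op": "jog_arm", "data": {
  "rows": [
    [[0,0,0.005,0,0,0,1],[0,0,0,0,0,0,0.7],[0,0,0,0,0,0,0.3],[0,0,0,0,0,0,0.2],[0,0,-0.3,0,0,0,0.2],[0,0,-0.5,0,0,0,0.2],[0,0,-0.5,0,0,0,0.2],[0,0.5,0,0,0,0,0.2],[0,0.5,0,0,0,0,0.2],[0,0.5,0,0,0,0,0.2]]
  ]
}}

```text
time_s: 50.18
ee_pos: [0.5118, -0.1802, 0.1517]
tcp_rot: [0.001, 1.0, -0.0, 0.0]
wrist_force: [-0.2, 0.2, -1.1]
gripper_width: 0.0341
grip_force: 0.0
```

>>> {"op": "jog_arm", "data": {
  "rows": [
    [[0,0.5,0,0,0,0,0.2],[0,0.5,0,0,0,0,0.2],[0,0.5,0,0,0,0,0.2],[0,0.5,0,0,0,0,0.2],[0,0,0,0,0,0,0.2]]
  ]
}}

```text
time_s: 50.8
ee_pos: [0.5118, 0.0214, 0.1515]
tcp_rot: [-0.002, 1.0, 0.0, 0.0]
wrist_force: [0.1, -0.8, -0.1]
gripper_width: 0.034
grip_force: 0.0
```

```bash
python3 - <<'E'
from f import *
st();t=cam('top','t7.png');s=cam('scene','s7.png')
c=cv2.resize(t['color'][190:302,410:550],(500,400),interpolation=cv2.INTER_CUBIC);d=cv2.resize(s['color'][240:340,50:210],(300,188));e=cv2.resize(t['color'][130:320,100:420],(300,178))
e=np.vstack([d,e,np.zeros((34,300,3),np.uint8)])
cv2.imwrite('pics/e1.png',np.hstack([c,e]));axle(t,.0135,(490,205,535,290))
T=t['color'];kt,_=blob(T,(148,238,176,265),(0,0,0),(140,100,100));print(kt)
E
```

```text
{'time_s': np.float64(50.8), 'ee_pos': array([0.512, 0.021, 0.152]), 'tcp_rot': array([-0.002,  1.   ,  0.   ,  0.   ]), 'wrist_force': array([ 0.064, -0.792, -0.067]), 'gripper_width': np.float64(0.034), 'joint_positions': array([ 0.041,  0.279, -0.3  ,  0.992,  0.001,  0.037])}
axle n 206 mid [ 0.5119 -0.4583] len 0.1479 ang 12.6
[159.11888112 251.13986014]
```

View pics/e1.png

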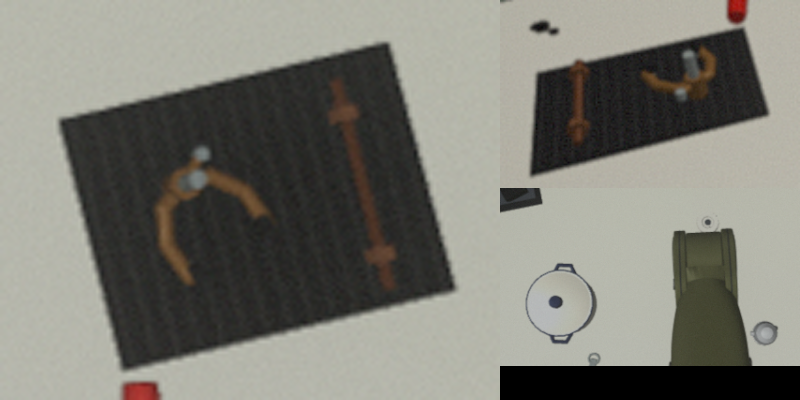

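The picture shows the axle (crop 335,80 to 390,290) and the caliper (bolt at 197,180) both inside the mat's edges. The lid is seated on the pot, with the knob at its starting pixel.

```bash
python3 -c "
from plant import r
print(r.job_done())"
```

```text
the job is handed in; nothing more can be done
None
```

Job handed in at about 51 s of robot time: the pulley and the bearing cone (the only listed small parts I saw on the table) are in the pot, the lid is back on the rim, and the axle and caliper (bolt up) lie wholly on the mat; the hand-in returned no verdict, so this rests on the camera checks.

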